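# Seat a bottle in the V-block of a labelling station

## Robot

A 7-joint arm with a two-finger parallel gripper is mounted at the origin on a cart in front of the work surface, level with it; the furniture and walls round the work are solid. World frame = base frame: x ahead of the robot, y to its left, z up, the work surface at z = 0. Lengths are in mm, angles in rad, forces in N, time in s.
With the tool pointing down it reaches from about 425 to 875 mm from the base axis. Payload 4.7 kg.
Tool frame: the origin (TCP) lies on the centre line of the jaws, within the pads' length; the fingertips stand 19 mm ahead of it and the grasp point (between the pads) is the TCP; z points along the fingers, y is the line along which they close (so a half turn about z gives the same grasp; the last joint's range is limited). The gripper opens to 85 mm and grips with 20 to 120 N. Pads are 22 mm wide; open, the fingers measure 114 mm over their backs; the gripper's body (76 mm by 85 mm) begins 54 mm behind the grasp point. The pads swing forward as they close: fully open they stand 13 mm farther back than shut.
Start: joints at [1.278, 0.321, -0.07, 1.45, 0.023, 1.371, -0.057], TCP at [196.287, -619.673, 250.349] pointing down, gripper open.
Joint ranges: [-2.86, 2.86], [-0.3, 2.09], [-1.38, 1.24], [0.06, 2.45], [-1.56, 4.7], [0.09, 2.05], [-2.69, 2.69]. Speed limits (rad/s): [2.57, 2.57, 3.14, 3.14, 3.14, 3.14, 3.14].

## Interface

Orientations are given as a rotation vector (axis times angle).
In Python, from bench import bot gives the robot as it stands.
- The arm moves only by the shell command python3 -m handwheel 'ROWS' [FORCE]. ROWS is JSON, a list of rows, each an object of numbers: "dx", "dy", "dz": the shift along the tool's x, y, z normalised to -1 to 1, where 1 is 80 mm; "wx", "wy", "wz": the turn, a rotation vector about the tool's x, y, z normalised to -1 to 1, where 1 is pi/2 rad; "jaw": the closure in counts, from 0 (fully open) to 255 (shut). In form: [{"dx": .., "dy": .., "dz": .., "wx": .., "wy": .., "wz": .., "jaw": ..}, ...]. A call has 1 to 20 rows; each row is the pose to reach, as a shift and turn from the pose commanded when the call began, along the tool's axes at that moment; what a row does not reach only later rows make up. A row lasts 1/12 s, in which the tool goes at most 41.7 mm and 7.16 degrees, less where a joint would pass 70% of its speed; a pose out of reach is approached as far as the arm can. A call with a number of a shift or a turn outside -1 to 1 is refused whole. A call with a gripper value outside its range is refused whole. The fingers move at their own pace and stop on an object; FORCE is the grip in N (left out, the last holds). Time passes only in rows, so rows that repeat a pose let the fingers close. It gives the time, the measured TCP pose, the force, the opening and the grip force at its end, in the units of the state.
- bot.read_state(): the state, without advancing time (a new reading comes with each control period).
- bot.grab_frame(name): name is "side" or "top" or "wrist"; returns (picture, depth): 384x512x3 uint8, blue, green, red; 384x512 float32, mm along the optical axis (not along the pixel's ray), 0 where there is no reading.
- bot.camera_info(name): a dict with "camera_matrix" (3x3 intrinsics, pixels), "rvec" (rotation vector, rad) and "tvec" (3), from world to camera coordinates, as OpenCV has them; the wrist camera has in their place "tool_from_camera" (4x4, takes a point from camera to tool coordinates, whose origin is the TCP and whose axes are the flange's). Camera axes: x right, y down, z forward; pixel columns grow to the right and rows downward; lengths in mm; the calibration is good to about 2 mm. A picture is of the moment at which its call begins: read the wrist's pose just before it. camera_info takes no time and is no camera call.
- bot.sign_off(): hands the job in; it is judged then, once.
The state is a dict: "time": time; "qpos": joint angles; "joint_vel": joint speeds; "effort": joint torques, N m; "position": TCP position; "orientation": TCP orientation; "wrist_force": force on the tool from outside, world axes, zero at the start; "moment": the same for the moment, N m; "grip_width": finger opening in mm; "grip_force": force on a finger pad.
Only numpy, scipy, OpenCV 4.12 (cv2) and the standard library are available. Lean on these libraries where they do the work, as an engineer would, in place of code of your own. Each camera call takes 0.05 s, during which the arm holds its last target. There are 200 camera calls.

## Task

Stand the amber bottle upright on the grey metal deck of the labelling station, a little in front of the blue V-block and not yet touching it. Then push it along the deck into the V until it settles centred and bears firmly on both faces at once, rocking it a little sideways as you press if it hangs on one face; be gentle, about 10 N of push is plenty and no face may ever take more than 12 N. Leave the bottle standing there against both faces, and do not knock it over or disturb the other bottles.

Things in the scene. Friction and masses are not known exactly. Their poses are not given: they have to be found in the camera images.
- amber_mid (a point): centre (half-way up, 50 mm above the foot) of the amber bottle: brown glass, round, upright, about 0.15 to 0.3 kg, 101 mm tall. Straight body 51 mm across to about 60 mm up, then a shoulder; black cap 35 mm across from 78 to 100 mm above the foot. Its z axis is the bottle's axis. It stands on the bench at the start
- station: labelling station fixed to the bench: a flat metal deck, 180 mm (its x) by 140 mm (its y), 8 mm thick, with an upright blue V-block on its rear half; origin at the centre of the deck's underside. Its x axis points into the V: the bottle is pushed along +x, on the line y = 0. The glass slides with low friction (0.3 to 0.4) on deck and faces; a bottle that meets one face first may still hang there until nudged sideways
- v_mid (a point): fixed point on the deck's top, at its centre: mean place of the seated bottle's axis. Where the V-block is clamped along x differs from day to day and is not reported: the seated axis lies on y = 0, at x from -15 to +15 mm of this point. The V is rigid: two vertical blue faces, each 45 degrees to x, 60 mm high, 10 mm thick; mouth 71 mm wide, its ends level in x with the seated axis
- v_knob_mid (a point): fixed point 55 mm behind v_mid, 61 mm above the deck: mean place of the top of the black clamp knob (22 mm across) on the metal block, 45 mm high, behind the V. The real knob is shifted along x with the V-block, so always 55 mm behind the seated bottle's axis; its steel tip is 64 mm above the deck. A bottle with its axis on y = 0 and 33 mm or more before v_mid is clear of the V
- bottle_medium: bystander: clear glass bottle with an orange cap, 60 mm across, 124 mm tall; origin under its centre
- bottle_buffer: bystander: clear glass bottle with a blue cap, 56 mm across, 111 mm tall; origin under its centre

How it is judged:
By the outcome, as a careful person would: the job done as asked, in the order asked, and still so for the second after the job is handed in, with the robot touching nothing.
It also fails if it takes over 64 s, if anything falls off the work surface, if the arm or the gripper's body presses on something with over 40 N, if the wrist force passes 120 N, or if a joint passes its speed limit or range.

## Working session

There is one attempt and no reset: what is moved stays moved. The work goes in short steps, Python scripts to look and compute and a shell command to move; the robot and the scene stay as the last step left them, time stands still between calls to the robot, and variables do not carry over. Pictures are saved under pics/ and viewed, at most 11 in all, crops included, and the job is handed in when it is done.

```bash
ls; mkdir -p pics
python3 - <<'E'
from bench import bot
import cv2,numpy as np
s=bot.read_state();print(s)
a=[]
for n in("side","top"):
    p,d=bot.grab_frame(n);a.append(p);np.savez(f"pics/{n}.npz",p=p,d=d)
    print(n,bot.camera_info(n))
print(bot.camera_info("wrist"))
cv2.imwrite("pics/a_side.png",a[0]);cv2.imwrite("pics/a_top.png",a[1])
E
```

```text
pics
{'time': 0.0, 'qpos': array([ 1.27813386,  0.32179894, -0.07006249,  1.45171483,  0.02259489,
        1.37080558, -0.05691664]), 'joint_vel': array([-0.00024882,  0.00153852,  0.00066246, -0.00087968, -0.000612  ,
       -0.0002696 ,  0.00088137]), 'effort': array([-1.30534745e-04, -4.93580031e+01, -3.82163404e-01, -3.14335334e+01,
        1.30221641e-02,  1.11934851e-02, -1.04675036e-05]), 'position': array([ 196.06806068, -619.17593902,  249.2189272 ]), 'orientation': array([-3.10283587e+00, -4.79672731e-01,  6.25225942e-04]), 'wrist_force': array([-0.40618316,  0.30649996,  0.0733809 ]), 'moment': array([-0.00562995, -0.03730267,  0.035106  ]), 'grip_force': 0.0, 'grip_width': 85.55609253437699}
side {'camera_matrix': array([[394.06180341,   0.        , 252.61834017],
       [  0.        , 394.06180341, 193.1462268 ],
       [  0.        ,   0.        ,   1.        ]]), 'rvec': array([ 2.0269111 , -0.01965934,  0.02057929]), 'tvec': array([-535.89342271,   29.2622539 , 1023.68333138])}
top {'camera_matrix': array([[495.82710935,   0.        , 251.3479535 ],
       [  0.        , 495.82710935, 192.31867685],
       [  0.        ,   0.        ,   1.        ]]), 'rvec': array([ 2.18647728, -2.17536037,  0.04877112]), 'tvec': array([ -76.91129165,  554.65050114, 1127.72398752])}
{'camera_matrix': array([[266.70306402,   0.        , 260.59030285],
       [  0.        , 266.70306402, 191.94955625],
       [  0.        ,   0.        ,   1.        ]]), 'tool_from_camera': array([[ 2.90362680e-05, -9.58793639e-01, -2.84103427e-01,
         7.09065937e+01],
       [ 9.99999880e-01, -1.11168809e-04,  4.77376191e-04,
         6.90785983e-02],
       [-4.89288695e-04, -2.84103407e-01,  9.58793520e-01,
        -1.23936340e+02],
       [ 0.00000000e+00,  0.00000000e+00,  0.00000000e+00,
         1.00000000e+00]])}
```

View pics/a_side.png

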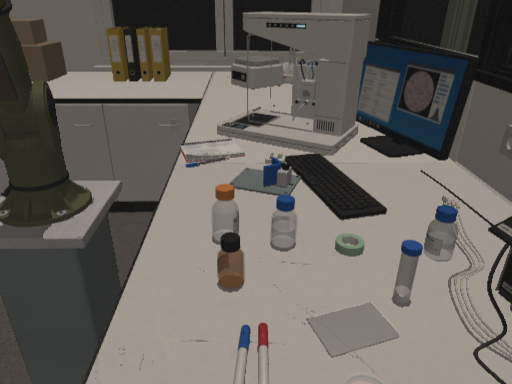

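View pics/a_top.png

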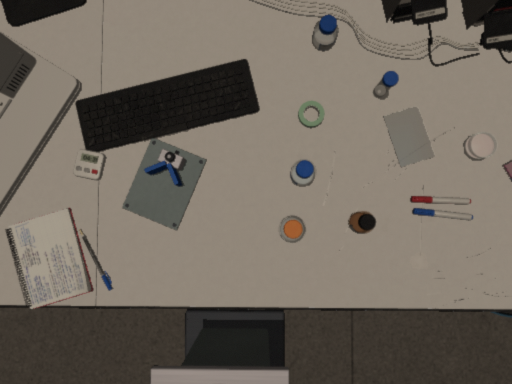

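The side view shows amber at (231,262). The top view shows the amber cap at (367,222), the deck around (165,183), the knob at (169,157), and the V opening towards (158,190).

```bash
cat > h.py <<'E'
import cv2,numpy as np
from bench import bot
from scipy.spatial.transform import Rotation as R
def cam(n,s=None):
    c=bot.camera_info(n);K=c["camera_matrix"]
    if n=="wrist":
        T=c["tool_from_camera"];W=R.from_rotvec(s["orientation"]).as_matrix()
        return K,W@T[:3,:3],W@T[:3,3]+s["position"]
    M=R.from_rotvec(np.ravel(c["rvec"])).as_matrix()
    return K,M.T,-M.T@np.ravel(c["tvec"])
def ray(C,uv,z):
    K,A,o=C;d=A@np.linalg.solve(K,[uv[0],uv[1],1]);return o+d*(z-o[2])/d[2]
def pix(C,P):
    K,A,o=C;q=K@(A.T@(np.asarray(P,float)-o));return q[:2]/q[2]
def blob(m):
    n,l,st,c=cv2.connectedComponentsWithStats(m.astype(np.uint8));i=1+np.argmax(st[1:,4]);return c[i],l==i,st[i]
E
python3 - <<'E'
from h import *
p=np.load("pics/top.npz")["p"];C=cam("top")
g=p.astype(int).max(2)
roi=np.zeros(g.shape,bool);roi[205:240,345:385]=1
c,_,st=blob(roi&(g<45));print("cap",c,st,ray(C,c,100))
roi[:]=0;roi[135:230,118:212]=1
hsv=cv2.cvtColor(p,cv2.COLOR_BGR2HSV)
print(p[210,165],p[150,230],p[220,220],p[170,172],p[175,175])
f=p.astype(int); m=roi&((f[...,0]-f[...,2])>-2)
c,l,st=blob(m);r=cv2.minAreaRect(np.argwhere(l)[:,::-1].astype(np.float32));print(st,r)
b=cv2.boxPoints(r);W=np.array([ray(C,q,8) for q in b]);print(W,W.mean(0),np.linalg.norm(np.diff(W,axis=0),axis=1))
roi[:]=0;roi[145:168,155:185]=1
c,_,st=blob(roi&(g<50));print("knob",c,st,ray(C,c,8+61))
for n,u in(("medium",(293,230)),("buffer",(304,170))): print(n,ray(C,u,115))
E
```

```text
cap [366.14622642 221.61320755] [358 214  17  16 212] [ 488.60631309 -319.71005291  100.        ]
[83 90 87] [121 134 144] [121 134 144] [101  60  35] [67 36 18]
[143 160  40  27 451] ((164.94874572753906, 170.58224487304688), (42.53663635253906, 19.722980499267578), 22.47943687438965)
[[603.0983162  183.48468554   8.        ]
 [646.11111219 166.56251432   8.        ]
 [608.11909273  73.61476785   8.        ]
 [565.33339131  90.66792311   8.        ]] [605.66547811 128.58247271   8.        ] [ 46.22186168 100.41253466  46.0589443 ]
knob [170.23636364 156.50909091] [165 152  10  10  55] [630.55410843 105.42601893  69.        ]
medium [ 470.12854155 -163.63541331  115.        ]
buffer [ 596.59799154 -186.779141    115.        ]
```

Run:
```python
from h import *
p=np.load("pics/top.npz")["p"];C=cam("top");f=p.astype(int)
roi=np.zeros(p.shape[:2],bool);roi[130:235,112:215]=1
m=(roi&((f[...,2]-f[...,0])<12)&(f.max(2)<125)).astype(np.uint8)
m=cv2.morphologyEx(m,cv2.MORPH_CLOSE,np.ones((5,5)));m=cv2.morphologyEx(m,cv2.MORPH_OPEN,np.ones((5,5)))
c,l,st=blob(m);r=cv2.minAreaRect(cv2.convexHull(np.argwhere(l)[:,::-1].astype(np.float32)));print(st,r)
b=cv2.boxPoints(r);W=np.array([ray(C,q,8) for q in b]);print(W,np.linalg.norm(np.diff(W,axis=0),axis=1))
c=W.mean(0);print("centre",c)
E=np.diff(W,axis=0);i=np.argmax(np.linalg.norm(E[:2],axis=1));e=E[i]/np.linalg.norm(E[i])
k=np.array([630.55,105.43,69])
if e@(k-c)<0:e=-e
n=np.array([-e[1],e[0],0]);print("axis",e,np.degrees(np.arctan2(e[1],e[0])),"knob along/lat",e@(k-c),n@(k-c),"seat",c+e*(e@(k-c)-55))
o=p.copy();cv2.polylines(o,[np.int32(b)],1,(0,255,0),1)
cv2.imwrite("pics/b.png",cv2.resize(o[120:240,105:225],None,fx=5,fy=5))
```

```text
[ 112  130   93   99 5087] ((148.46449279785156, 169.98519897460938), (98.07694244384766, 89.61539459228516), 22.61986541748047)
[[553.43252138 313.04166749   8.        ]
 [749.50392852 236.37125859   8.        ]
 [660.37127801  21.27528519   8.        ]
 [466.68912307  99.31406698   8.        ]] [210.52873509 232.83235849 208.81290334]
centre [607.49921274 167.50056956   8.        ]
axis [-0.382819   -0.92382337  0.        ] -112.5084076507684 knob along/lat 48.517963261257364 45.056649233562624 seat [609.98065956 173.48882657   8.        ]
```

View pics/b.png

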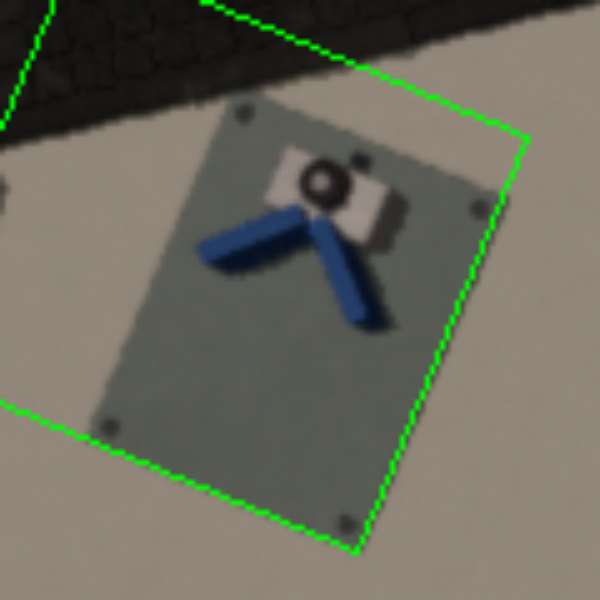

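The overlay shows the box merged with the keyboard. The true deck corners in the crop are (232,92), (508,195), (357,552) and (93,432), and the knob is at (325,183).

```bash
cat > fit.py <<'E'
from h import *
C=cam("top")
b=np.array([(232,92),(508,195),(357,552),(93,432)])/5+[105,120]-0.4
W=np.array([ray(C,q,8) for q in b]);print(W[:,:2].round(1),np.linalg.norm(np.roll(W,-1,0)-W,axis=1))
c=W.mean(0);e=(W[0]-W[3])+(W[1]-W[2]);e/=np.linalg.norm(e);n=np.array([-e[1],e[0],0])
print("c",c,"ang",np.degrees(np.arctan2(e[1],e[0])))
for nm,q,z in(("knob",(325,183),69),("tipL",(199,250),68),("tipR",(360,322),68),("apex",(312,213),68)):
    P=ray(C,np.array(q)/5+[105,120]-.4,z);print(nm,P,"along",e@(P-c),"lat",n@(P-c))
E
python3 fit.py
```

```text
[[682.4 162.7]
 [634.1  32.2]
 [467.2 100.5]
 [522.3 224.8]] [139.16510657 180.41221829 136.001833   171.80469301]
c [576.49290946 130.03415901   8.        ] ang -21.742062767533277
knob [631.23982846 106.85347587  69.        ] along 59.43906306438766 lat -1.2517960853834156
tipL [601.26136379 162.65914917  68.        ] along 10.921213410676275 lat 39.47902494721088
tipR [569.51278998  90.51059851  68.        ] along 8.157103812223749 lat -39.29752612898179
apex [617.95241458 112.61270517  68.        ] along 44.96351994541115 lat -0.8243136173717303
```

```bash
for i in 1 2 3 4; do :; done; R='see rows'; python3 -m handwheel '[{"dx":0.92,"dy":-0.49},{"dx":0.92,"dy":-0.49},{"dx":0.92,"dy":-0.49}]'; python3 -m handwheel '[{"dx":0.92,"dy":-0.49},{"dx":0.92,"dy":-0.49},{"dx":0.92,"dy":-0.49}]';python3 -m handwheel '[{"dx":0.92,"dy":-0.49},{"dx":0.92,"dy":-0.49},{"dx":0.92,"dy":-0.49}]'
cat >> h.py <<'E'
def go(P,yaw=None,s=None):
    "shift in tool units from measured pose to world P; wrist turn to tool-down with tool x at yaw deg"
    s=s or bot.read_state();W=R.from_rotvec(s["orientation"]);d=W.inv().apply(np.asarray(P,float)-s["position"])/80
    out=[d.round(3)]
    if yaw is not None:
        y=np.radians(yaw);T=np.array([[np.cos(y),np.sin(y),0],[np.sin(y),-np.cos(y),0],[0,0,-1]]).T
        out.append(((W.inv()*R.from_matrix(T)).as_rotvec()/(np.pi/2)).round(3))
    return out
E
python3 - <<'E'
from h import *
print(go((488.6,-319.7,170),-22))
E
```

```text
[array([ 4.616, -2.463,  0.995]), array([-0.001,  0.   ,  0.44 ])]$[0]: bad value
$[0]: bad value
$[0]: bad value
```

```bash
python3 -m handwheel '[{"dx":0.92,"dy":-0.49,"dz":0,"wx":0,"wy":0,"wz":0,"jaw":0},{"dx":0.92,"dy":-0.49,"dz":0,"wx":0,"wy":0,"wz":0,"jaw":0},{"dx":0.92,"dy":-0.49,"dz":0,"wx":0,"wy":0,"wz":0,"jaw":0}]'
```

```text
time: 0.35
position: [263.5, -553.3, 250.1]
orientation: [-3.098, -0.498, -0.009]
wrist_force: [2.1, 1.4, -0.6]
grip_width: 85.4
grip_force: 0.0
```

```bash
python3 -m handwheel '[{"dx":0.92,"dy":-0.49,"dz":0,"wx":0,"wy":0,"wz":0,"jaw":0},{"dx":0.92,"dy":-0.49,"dz":0,"wx":0,"wy":0,"wz":0,"jaw":0},{"dx":0.92,"dy":-0.49,"dz":0,"wx":0,"wy":0,"wz":0,"jaw":0}]' >/dev/null
python3 -m handwheel '[{"dx":0.92,"dy":-0.49,"dz":0,"wx":0,"wy":0,"wz":0,"jaw":0},{"dx":0.92,"dy":-0.49,"dz":0,"wx":0,"wy":0,"wz":0,"jaw":0},{"dx":0.92,"dy":-0.49,"dz":0,"wx":0,"wy":0,"wz":0,"jaw":0}]'
python3 -m handwheel '[{"dx":0.92,"dy":-0.49,"dz":0,"wx":0,"wy":0,"wz":0.1,"jaw":0},{"dx":0.92,"dy":-0.49,"dz":0,"wx":0,"wy":0,"wz":0.2,"jaw":0},{"dx":0.92,"dy":-0.49,"dz":0,"wx":0,"wy":0,"wz":0.3,"jaw":0},{"dx":0.92,"dy":-0.49,"dz":0,"wx":0,"wy":0,"wz":0.44,"jaw":0},{"dx":0.92,"dy":-0.49,"dz":0,"wx":0,"wy":0,"wz":0.44,"jaw":0},{"dx":0.92,"dy":-0.49,"dz":0,"wx":0,"wy":0,"wz":0.44,"jaw":0},{"dx":0.92,"dy":-0.49,"dz":0,"wx":0,"wy":0,"wz":0.44,"jaw":0}]'
python3 - <<'E'
from h import *
s=bot.read_state();p,d=bot.grab_frame("wrist");C=cam("wrist",s);np.savez("pics/w1.npz",p=p,d=d)
cv2.imwrite("pics/w1.png",p);print(go((488.6,-319.7,170),-22,s),pix(C,(488.6,-319.7,100)))
E
```

```text
time: 0.85
position: [379.2, -432.8, 250.4]
orientation: [-3.098, -0.5, -0.008]
wrist_force: [1.5, 1.4, 0.1]
grip_width: 85.4
grip_force: 0.0
time: 1.43
position: [429.6, -381.1, 249.9]
orientation: [-3.083, 0.602, 0.001]
wrist_force: [-0.4, 0.5, -0.7]
grip_width: 84.9
grip_force: 0.0
[array([ 0.396, -0.989,  0.999]), array([-0.   ,  0.   , -0.001])] [182.53923573 153.17286366]
```

View pics/w1.png

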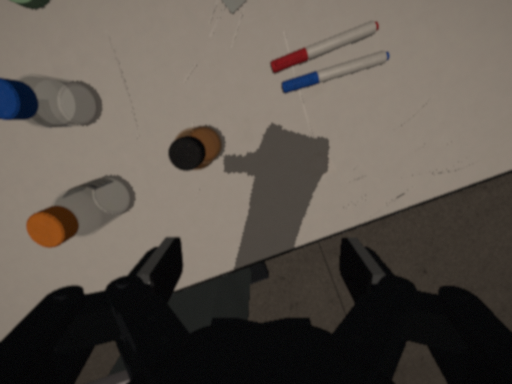

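The wrist view shows the amber cap at about (187,153), 4 px from where I predicted it. I'll refine from that.

Run:
```python
from h import *
s=bot.read_state();C=cam("wrist",s);p=np.load("pics/w1.npz")["p"];g=p.max(2)
roi=np.zeros(g.shape,bool);roi[120:185,155:215]=1
c,_,st=blob(roi&(g<50));P=ray(C,c,100);print(c,st,P,go((P[0],P[1],170),-22,s))
```

```text
[187.03259727 152.50683491] [169 136  36  34 951] [ 487.22243645 -324.1383042   100.        ] [array([ 0.404, -0.931,  1.   ]), array([-0.   ,  0.   ,  0.001])]
```

```bash
python3 -m handwheel '[{"dx":0.4,"dy":-0.95,"dz":0.3,"wx":0,"wy":0,"wz":0,"jaw":0},{"dx":0.4,"dy":-0.95,"dz":0.8,"wx":0,"wy":0,"wz":0,"jaw":0},{"dx":0.4,"dy":-0.95,"dz":0.95,"wx":0,"wy":0,"wz":0,"jaw":0},{"dx":0.4,"dy":-0.95,"dz":0.95,"wx":0,"wy":0,"wz":0,"jaw":0},{"dx":0.4,"dy":-0.95,"dz":0.95,"wx":0,"wy":0,"wz":0,"jaw":0}]'
python3 - <<'E'
from h import *
s=bot.read_state();p,d=bot.grab_frame("wrist");C=cam("wrist",s);g=p.max(2)
print(pix(C,(487.7,-322.5,100)));cv2.imwrite("pics/w2.png",p);print(go((487.7,-322.5,89),-22,s))
E
```

```text
time: 1.9
position: [487.0, -321.4, 172.3]
orientation: [-3.083, 0.593, 0.007]
wrist_force: [0.1, -0.0, -0.1]
grip_width: 85.4
grip_force: 0.0
[260.42556591 206.46734009]
[array([0.018, 0.011, 1.041]), array([-0.001,  0.003,  0.003])]
```

View pics/w2.png

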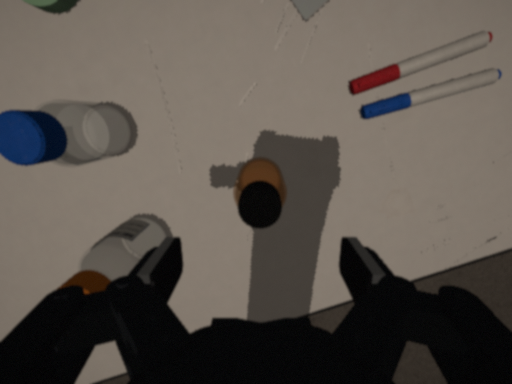

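Cap centre is at about (261,204), within 2 px of the prediction. Descending and gripping.

```bash
python3 -m handwheel '[{"dx":0.015,"dy":0.01,"dz":0.5,"wx":0,"wy":0,"wz":0,"jaw":0},{"dx":0.015,"dy":0.01,"dz":1,"wx":0,"wy":0,"wz":0,"jaw":0},{"dx":0.015,"dy":0.01,"dz":1,"wx":0,"wy":0,"wz":0,"jaw":0},{"dx":0.015,"dy":0.01,"dz":1,"wx":0,"wy":0,"wz":0,"jaw":60},{"dx":0.015,"dy":0.01,"dz":1,"wx":0,"wy":0,"wz":0,"jaw":120},{"dx":0.015,"dy":0.01,"dz":1,"wx":0,"wy":0,"wz":0,"jaw":150},{"dx":0.015,"dy":0.01,"dz":1,"wx":0,"wy":0,"wz":0,"jaw":255},{"dx":0.015,"dy":0.01,"dz":1,"wx":0,"wy":0,"wz":0,"jaw":255},{"dx":0.015,"dy":0.01,"dz":1,"wx":0,"wy":0,"wz":0,"jaw":255},{"dx":0.015,"dy":0.01,"dz":1,"wx":0,"wy":0,"wz":0,"jaw":255},{"dx":0.015,"dy":0.01,"dz":1,"wx":0,"wy":0,"wz":0,"jaw":255},{"dx":0.015,"dy":0.01,"dz":1,"wx":0,"wy":0,"wz":0,"jaw":255}]' 30
python3 -m handwheel '[{"dx":0,"dy":0,"dz":-0.4,"wx":0,"wy":0,"wz":0,"jaw":255},{"dx":0,"dy":0,"dz":-0.9,"wx":0,"wy":0,"wz":0,"jaw":255},{"dx":0,"dy":0,"dz":-1,"wx":0,"wy":0,"wz":0,"jaw":255},{"dx":0,"dy":0,"dz":-1,"wx":0,"wy":0,"wz":0,"jaw":255}]'
python3 -m handwheel '[{"dx":0,"dy":0,"dz":-0.4,"wx":0,"wy":0,"wz":0,"jaw":255},{"dx":0,"dy":0,"dz":-0.9,"wx":0,"wy":0,"wz":0,"jaw":255},{"dx":0,"dy":0,"dz":-1,"wx":0,"wy":0,"wz":0,"jaw":255}]'
python3 - <<'E'
from h import *
e=np.array([.9289,-.3704]);c=np.array([576.5,130.0]);t=c-40*e
s=bot.read_state();print(t,go((t[0],t[1],240),-22,s))
E
```

```text
time: 2.95
position: [490.7, -324.5, 97.5]
orientation: [3.082, -0.598, 0.008]
wrist_force: [0.6, 1.0, 6.4]
grip_width: 34.5
grip_force: 27.5
time: 3.28
position: [491.0, -325.5, 179.3]
orientation: [3.08, -0.599, 0.013]
wrist_force: [-0.1, 0.3, -2.2]
grip_width: 34.3
grip_force: 28.1
time: 3.53
position: [490.3, -325.0, 259.5]
orientation: [3.081, -0.599, 0.011]
wrist_force: [1.7, -1.4, -0.0]
grip_width: 34.3
grip_force: 28.7
[539.344 144.816] [array([-1.635, -5.675,  0.221]), array([ 0.001, -0.005, -0.   ])]
```

```bash
python3 -m handwheel '[{"dx":-0.1,"dy":-0.3,"dz":0,"wx":0,"wy":0,"wz":0,"jaw":255},{"dx":-0.2,"dy":-0.65,"dz":0,"wx":0,"wy":0,"wz":0,"jaw":255},{"dx":-0.27,"dy":-0.95,"dz":0,"wx":0,"wy":0,"wz":0,"jaw":255}]'>/dev/null
python3 -m handwheel '[{"dx":-0.1,"dy":-0.3,"dz":0,"wx":0,"wy":0,"wz":0,"jaw":255},{"dx":-0.2,"dy":-0.65,"dz":0,"wx":0,"wy":0,"wz":0,"jaw":255},{"dx":-0.27,"dy":-0.95,"dz":0,"wx":0,"wy":0,"wz":0,"jaw":255}]'
python3 -m handwheel '[{"dx":-0.1,"dy":-0.3,"dz":0,"wx":0,"wy":0,"wz":0,"jaw":255},{"dx":-0.2,"dy":-0.65,"dz":0,"wx":0,"wy":0,"wz":0,"jaw":255},{"dx":-0.27,"dy":-0.95,"dz":0,"wx":0,"wy":0,"wz":0,"jaw":255}]'>/dev/null
python3 -m handwheel '[{"dx":-0.1,"dy":-0.3,"dz":0,"wx":0,"wy":0,"wz":0,"jaw":255},{"dx":-0.2,"dy":-0.65,"dz":0,"wx":0,"wy":0,"wz":0,"jaw":255},{"dx":-0.27,"dy":-0.95,"dz":0,"wx":0,"wy":0,"wz":0,"jaw":255}]'
python3 -m handwheel '[{"dx":-0.1,"dy":-0.3,"dz":0,"wx":0,"wy":0,"wz":0,"jaw":255},{"dx":-0.2,"dy":-0.6,"dz":0,"wx":0,"wy":0,"wz":0,"jaw":255},{"dx":-0.27,"dy":-0.9,"dz":0,"wx":0,"wy":0,"wz":0,"jaw":255},{"dx":-0.27,"dy":-0.9,"dz":0,"wx":0,"wy":0,"wz":0,"jaw":255},{"dx":-0.27,"dy":-0.9,"dz":0,"wx":0,"wy":0,"wz":0,"jaw":255}]'
python3 - <<'E'
from h import *
s=bot.read_state();p,d=bot.grab_frame("wrist");C=cam("wrist",s)
np.savez("pics/w3.npz",p=p,d=d,**s);cv2.imwrite("pics/w3.png",p)
print(pix(C,(539.3,144.8,8)),pix(C,(631.2,106.9,69)),go((539.3,144.8,240),-22,s))
E
```

```text
time: 4.03
position: [504.7, -164.8, 252.8]
orientation: [-3.084, 0.599, 0.004]
wrist_force: [0.9, -0.3, -1.4]
grip_width: 34.1
grip_force: 28.6
time: 4.53
position: [521.6, -7.8, 253.0]
orientation: [3.084, -0.599, -0.003]
wrist_force: [0.1, 1.4, -1.9]
grip_width: 34.1
grip_force: 28.6
time: 4.95
position: [528.7, 66.9, 253.0]
orientation: [3.085, -0.594, -0.003]
wrist_force: [-0.1, -0.4, -1.6]
grip_width: 34.2
grip_force: 28.7
[206.07926358 178.92421254] [190.9347293  104.04687826] [array([-0.238, -0.954,  0.163]), array([0.   , 0.001, 0.002])]
```

View pics/w3.png

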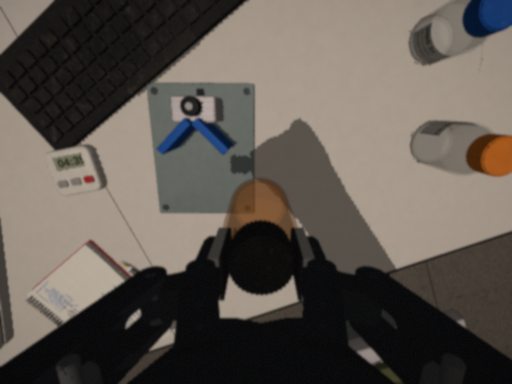

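The wrist view shows deck corners at about (150,83), (254,84), (254,212) and (160,212), knob (191,106), V tips (162,150) and (227,150).

Run:
```python
from h import *
z=np.load("pics/w3.npz");p=z["p"];s={k:z[k] for k in("position","orientation")};C=cam("wrist",s);f=p.astype(int)
roi=np.zeros(p.shape[:2],bool);roi[75:220,140:262]=1
m=(roi&(f[...,2]-f[...,0]<8)&(f.max(2)>55)&(f.max(2)<130)).astype(np.uint8)
ys=range(160,195,5);
L=[(np.flatnonzero(m[y])[0],y) for y in range(100,205,5)]
T=[(x,np.flatnonzero(m[:,x])[0]) for x in range(160,248,8)]
Bo=[(x,np.flatnonzero(m[:,x])[-1]) for x in range(168,225,8)]
Rr=[(np.flatnonzero(m[y])[-1]+1,y) for y in list(range(95,112,4))+list(range(180,190,3))]
def line(q):
    W=np.array([ray(C,a,8)[:2] for a in q],np.float32);v=cv2.fitLine(W,cv2.DIST_HUBER,0,.01,.01).ravel();return v
def X(a,b):
    t=np.linalg.solve(np.c_[a[:2],-b[:2]],b[2:]-a[2:]);return a[2:]+t[0]*a[:2]
l,t,b,r=map(line,(L,T,Bo,Rr));W=np.array([X(t,l),X(t,r),X(b,r),X(b,l)])
print(L[0],L[-1],T[0],T[-1],Rr[0],Rr[-1],Bo[0]);print(W.round(1),np.linalg.norm(np.roll(W,-1,0)-W,axis=1))
print("angles",[np.degrees(np.arctan2(v[1],v[0])).round(1) for v in(l,t,b,r)])
c=W.mean(0);e=W[0]-W[3]+W[1]-W[2];e/=np.linalg.norm(e);n=np.array([-e[1],e[0]])
print("c",c,"ang",np.degrees(np.arctan2(*e[::-1])))
for nm,q,zz in(("knob",(191,106),69),("tipL",(162,150),68),("tipR",(227,150),68)):
    P=ray(C,q,zz)[:2];print(nm,P,e@(P-c),n@(P-c))
bl=(roi&(f[...,0]-f[...,2]>35)&(f[...,0]>60));c2,ll,st=blob(bl);print("blue",st,ray(C,c2,60))
```

```text
(np.int64(149), 100) (np.int64(160), 200) (160, np.int64(84)) (240, np.int64(84)) (np.int64(254), 95) (np.int64(235), 189) (168, np.int64(211))
[[681.4 161.8]
 [628.7  29.9]
 [479.9 127.2]
 [519.8 227.1]] [142.05328 177.84239 107.55504 174.28242]
angles [np.float32(-22.0), np.float32(68.2), np.float32(68.2), np.float32(-33.2)]
c [577.4694 136.4708] ang -27.648373
knob [629.33675091 107.73123232] 59.281135554777755 -1.3891259628322825
tipL [598.32304567 160.293664  ] 7.41753222342506 30.779588602678245
tipR [570.48167814  90.67058517] 15.063488769644813 -43.81300364674883
blue [157 119  72  36 831] [600.28166352 123.5314088   60.        ]
```

```bash
python3 - <<'E'
from h import *
print(go((540.2,144.0,180),-22))
E
python3 -m handwheel '[{"dx":-0.1,"dy":-0.4,"dz":0.2,"wx":0,"wy":0,"wz":0,"jaw":255},{"dx":-0.2,"dy":-0.8,"dz":0.5,"wx":0,"wy":0,"wz":0,"jaw":255},{"dx":-0.22,"dy":-0.95,"dz":0.9,"wx":0,"wy":0,"wz":0,"jaw":255},{"dx":-0.22,"dy":-0.95,"dz":0.9,"wx":0,"wy":0,"wz":0,"jaw":255},{"dx":-0.22,"dy":-0.95,"dz":0.9,"wx":0,"wy":0,"wz":0,"jaw":255},{"dx":-0.22,"dy":-0.95,"dz":0.9,"wx":0,"wy":0,"wz":0,"jaw":255}]'
python3 - <<'E'
from h import *
print(go((540.2,144.0,115),-22))
E
```

```text
[array([-0.236, -0.97 ,  0.912]), array([0.001, 0.001, 0.001])]
time: 5.5
position: [542.2, 140.0, 182.4]
orientation: [3.082, -0.604, 0.0]
wrist_force: [0.1, 0.7, -1.8]
grip_width: 34.3
grip_force: 29.6
[array([-0.042, -0.037,  0.843]), array([ 0.001, -0.   , -0.002])]
```

```bash
python3 -m handwheel '[{"dx":-0.04,"dy":-0.035,"dz":0.3,"wx":0,"wy":0,"wz":0,"jaw":255},{"dx":-0.04,"dy":-0.035,"dz":0.6,"wx":0,"wy":0,"wz":0,"jaw":255},{"dx":-0.04,"dy":-0.035,"dz":0.83,"wx":0,"wy":0,"wz":0,"jaw":255},{"dx":-0.04,"dy":-0.035,"dz":0.83,"wx":0,"wy":0,"wz":0,"jaw":255},{"dx":-0.04,"dy":-0.035,"dz":0.83,"wx":0,"wy":0,"wz":0,"jaw":255},{"dx":-0.04,"dy":-0.035,"dz":0.83,"wx":0,"wy":0,"wz":0,"jaw":255}]'
python3 -m handwheel '[{"dx":0,"dy":0,"dz":0.04,"wx":0,"wy":0,"wz":0,"jaw":255},{"dx":0,"dy":0,"dz":0.08,"wx":0,"wy":0,"wz":0,"jaw":255},{"dx":0,"dy":0,"dz":0.08,"wx":0,"wy":0,"wz":0,"jaw":255},{"dx":0,"dy":0,"dz":0.08,"wx":0,"wy":0,"wz":0,"jaw":255}]'
```

```text
time: 6.0
position: [541.3, 145.2, 118.0]
orientation: [-3.083, 0.603, -0.005]
wrist_force: [0.6, 0.0, -1.2]
grip_width: 34.2
grip_force: 29.5
time: 6.33
position: [539.8, 145.9, 109.7]
orientation: [3.084, -0.6, 0.0]
wrist_force: [0.4, -0.3, -3.0]
grip_width: 34.2
grip_force: 29.6
```

Lower in small steps until the deck takes the weight.

```bash
python3 -m handwheel '[{"dx":0,"dy":0,"dz":0.02,"wx":0,"wy":0,"wz":0,"jaw":255},{"dx":0,"dy":0,"dz":0.03,"wx":0,"wy":0,"wz":0,"jaw":255},{"dx":0,"dy":0,"dz":0.03,"wx":0,"wy":0,"wz":0,"jaw":255},{"dx":0,"dy":0,"dz":0.03,"wx":0,"wy":0,"wz":0,"jaw":255}]'
python3 -m handwheel '[{"dx":0,"dy":0,"dz":0.015,"wx":0,"wy":0,"wz":0,"jaw":255},{"dx":0,"dy":0,"dz":0.03,"wx":0,"wy":0,"wz":0,"jaw":255},{"dx":0,"dy":0,"dz":0.03,"wx":0,"wy":0,"wz":0,"jaw":255},{"dx":0,"dy":0,"dz":0.03,"wx":0,"wy":0,"wz":0,"jaw":255}]'
```

```text
time: 6.67
position: [539.6, 145.9, 107.0]
orientation: [3.084, -0.6, -0.0]
wrist_force: [0.4, 0.2, -2.7]
grip_width: 33.9
grip_force: 29.6
time: 7.0
position: [540.1, 146.2, 105.5]
orientation: [-3.084, 0.6, -0.002]
wrist_force: [-0.9, 1.4, 4.0]
grip_width: 34.7
grip_force: 30.4
```

Foot is on the deck (force sign changed). Release and rise.

```bash
python3 -m handwheel '[{"dx":0,"dy":0,"dz":-0.01,"wx":0,"wy":0,"wz":0,"jaw":140},{"dx":0,"dy":0,"dz":-0.01,"wx":0,"wy":0,"wz":0,"jaw":120},{"dx":0,"dy":0,"dz":-0.01,"wx":0,"wy":0,"wz":0,"jaw":80},{"dx":0,"dy":0,"dz":-0.01,"wx":0,"wy":0,"wz":0,"jaw":40},{"dx":0,"dy":0,"dz":-0.01,"wx":0,"wy":0,"wz":0,"jaw":0},{"dx":0,"dy":0,"dz":-0.01,"wx":0,"wy":0,"wz":0,"jaw":0},{"dx":0,"dy":0,"dz":-0.01,"wx":0,"wy":0,"wz":0,"jaw":0},{"dx":0,"dy":0,"dz":-0.3,"wx":0,"wy":0,"wz":0,"jaw":0},{"dx":0,"dy":0,"dz":-0.6,"wx":0,"wy":0,"wz":0,"jaw":0},{"dx":0,"dy":0,"dz":-0.8,"wx":0,"wy":0,"wz":0,"jaw":0},{"dx":0,"dy":0,"dz":-0.8,"wx":0,"wy":0,"wz":0,"jaw":0},{"dx":0,"dy":0,"dz":-0.8,"wx":0,"wy":0,"wz":0,"jaw":0}]'
python3 -m handwheel '[{"dx":-0.4,"dy":0,"dz":0,"wx":0,"wy":0,"wz":0,"jaw":100},{"dx":-0.8,"dy":0,"dz":0,"wx":0,"wy":0,"wz":0,"jaw":255},{"dx":-0.8,"dy":0,"dz":0,"wx":0,"wy":0,"wz":0,"jaw":255},{"dx":-0.8,"dy":0,"dz":0,"wx":0,"wy":0,"wz":0,"jaw":255},{"dx":-0.8,"dy":0,"dz":0,"wx":0,"wy":0,"wz":0,"jaw":255},{"dx":-0.8,"dy":0,"dz":0,"wx":0,"wy":0,"wz":0,"jaw":255},{"dx":-0.8,"dy":0,"dz":0,"wx":0,"wy":0,"wz":0,"jaw":255},{"dx":-0.8,"dy":0,"dz":0,"wx":0,"wy":0,"wz":0,"jaw":255}]'
python3 - <<'E'
from h import *
s=bot.read_state();p,d=bot.grab_frame("wrist");C=cam("wrist",s)
np.savez("pics/w4.npz",p=p,d=d,**s);cv2.imwrite("pics/w4.png",p)
print(pix(C,(540,146,108)),pix(C,(540,146,8)),pix(C,(575.5+5*.928,129.8-5*.373,68)))
E
```

```text
time: 8.0
position: [540.2, 146.0, 169.4]
orientation: [-3.083, 0.6, -0.003]
wrist_force: [-0.1, 0.3, -0.2]
grip_width: 85.5
grip_force: 0.0
time: 8.67
position: [480.9, 169.4, 168.4]
orientation: [-3.083, 0.602, 0.001]
wrist_force: [-0.2, -0.1, 0.6]
grip_width: 0.3
grip_force: 0.0
[258.34157401 124.83974725] [259.07984854 120.65046278] [260.74926469  63.54060911]
```

View pics/w4.png

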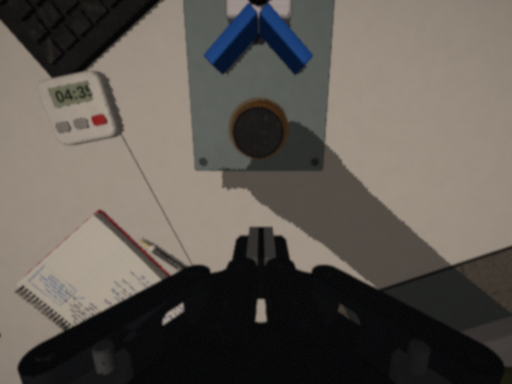

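The bottle stands upright in front of the V, with the cap at (259,132). The V tips average column 259 and the knob is at 260, so it's on line. Now I'll lower the closed fingers behind it.

```bash
python3 -m handwheel '[{"dx":0,"dy":0,"dz":0.4,"wx":0,"wy":0,"wz":0,"jaw":255},{"dx":0,"dy":0,"dz":0.8,"wx":0,"wy":0,"wz":0,"jaw":255},{"dx":0,"dy":0,"dz":0.8,"wx":0,"wy":0,"wz":0,"jaw":255},{"dx":0,"dy":0,"dz":0.8,"wx":0,"wy":0,"wz":0,"jaw":255}]'
python3 -m handwheel '[{"dx":0,"dy":0,"dz":0.25,"wx":0,"wy":0,"wz":0,"jaw":255},{"dx":0,"dy":0,"dz":0.5,"wx":0,"wy":0,"wz":0,"jaw":255},{"dx":0,"dy":0,"dz":0.5,"wx":0,"wy":0,"wz":0,"jaw":255},{"dx":0,"dy":0,"dz":0.5,"wx":0,"wy":0,"wz":0,"jaw":255},{"dx":0,"dy":0,"dz":0.5,"wx":0,"wy":0,"wz":0,"jaw":255}]'
cat > st.py <<'E'
from h import *
import sys
c=np.array([575.5,129.8]);e=np.array([.928,-.373]);n=np.array([.373,.928])
s=bot.read_state();q=s["position"][:2]-c;f=s["wrist_force"]
print("t",round(s["time"],2),"along %.1f lat %.1f z %.1f"%(e@q,n@q,s["position"][2]),"F along %.1f lat %.1f z %.1f"%(e@f[:2],n@f[:2],f[2]))
E
python3 st.py
```

```text
time: 9.05
position: [479.2, 169.5, 103.6]
orientation: [3.083, -0.6, -0.006]
wrist_force: [-0.0, -0.5, 0.5]
grip_width: 0.2
grip_force: 0.0
time: 9.47
position: [481.7, 170.5, 66.7]
orientation: [-3.083, 0.6, -0.004]
wrist_force: [0.7, 0.1, -0.2]
grip_width: -0.2
grip_force: 0.0
t 9.47 along -102.2 lat 2.8 z 66.7 F along 0.6 lat 0.3 z -0.2
```

```bash
python3 -m handwheel '[{"dx":0.03,"dy":0,"dz":0,"wx":0,"wy":0,"wz":0,"jaw":255},{"dx":0.06,"dy":0,"dz":0,"wx":0,"wy":0,"wz":0,"jaw":255},{"dx":0.1,"dy":0,"dz":0,"wx":0,"wy":0,"wz":0,"jaw":255},{"dx":0.13,"dy":0,"dz":0,"wx":0,"wy":0,"wz":0,"jaw":255},{"dx":0.16,"dy":0,"dz":0,"wx":0,"wy":0,"wz":0,"jaw":255},{"dx":0.19,"dy":0,"dz":0,"wx":0,"wy":0,"wz":0,"jaw":255},{"dx":0.22,"dy":0,"dz":0,"wx":0,"wy":0,"wz":0,"jaw":255},{"dx":0.25,"dy":0,"dz":0,"wx":0,"wy":0,"wz":0,"jaw":255},{"dx":0.28,"dy":0,"dz":0,"wx":0,"wy":0,"wz":0,"jaw":255},{"dx":0.31,"dy":0,"dz":0,"wx":0,"wy":0,"wz":0,"jaw":255},{"dx":0.34,"dy":0,"dz":0,"wx":0,"wy":0,"wz":0,"jaw":255},{"dx":0.37,"dy":0,"dz":0,"wx":0,"wy":0,"wz":0,"jaw":255},{"dx":0.4,"dy":0,"dz":0,"wx":0,"wy":0,"wz":0,"jaw":255},{"dx":0.43,"dy":0,"dz":0,"wx":0,"wy":0,"wz":0,"jaw":255},{"dx":0.46,"dy":0,"dz":0,"wx":0,"wy":0,"wz":0,"jaw":255},{"dx":0.49,"dy":0,"dz":0,"wx":0,"wy":0,"wz":0,"jaw":255},{"dx":0.52,"dy":0,"dz":0,"wx":0,"wy":0,"wz":0,"jaw":255},{"dx":0.55,"dy":0,"dz":0,"wx":0,"wy":0,"wz":0,"jaw":255},{"dx":0.55,"dy":0,"dz":0,"wx":0,"wy":0,"wz":0,"jaw":255},{"dx":0.55,"dy":0,"dz":0,"wx":0,"wy":0,"wz":0,"jaw":255}]' >/dev/null; python3 st.py
python3 - <<'E'
from h import *
s=bot.read_state();p,d=bot.grab_frame("wrist");C=cam("wrist",s);cv2.imwrite("pics/w5.png",p)
E
```

```text
t 11.13 along -58.8 lat 1.5 z 64.7 F along -0.1 lat 0.1 z -0.8
```

View pics/w5.png

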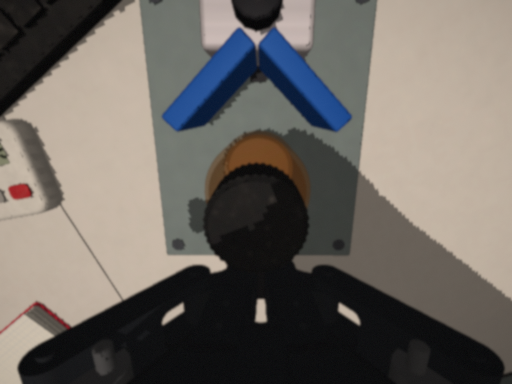

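The bottle is upright ahead of the fingers, with the cap at (256,215) and the V tips at (176,130) and (340,128), so it's centred. I'll approach slowly.

```bash
python3 -m handwheel '[{"dx":0.03,"dy":0,"dz":0,"wx":0,"wy":0,"wz":0,"jaw":255},{"dx":0.06,"dy":0,"dz":0,"wx":0,"wy":0,"wz":0,"jaw":255},{"dx":0.08,"dy":0,"dz":0,"wx":0,"wy":0,"wz":0,"jaw":255},{"dx":0.1,"dy":0,"dz":0,"wx":0,"wy":0,"wz":0,"jaw":255},{"dx":0.12,"dy":0,"dz":0,"wx":0,"wy":0,"wz":0,"jaw":255},{"dx":0.14,"dy":0,"dz":0,"wx":0,"wy":0,"wz":0,"jaw":255},{"dx":0.16,"dy":0,"dz":0,"wx":0,"wy":0,"wz":0,"jaw":255},{"dx":0.16,"dy":0,"dz":0,"wx":0,"wy":0,"wz":0,"jaw":255}]' >/dev/null; python3 st.py
python3 -m handwheel '[{"dx":0.015,"dy":0,"dz":0,"wx":0,"wy":0,"wz":0,"jaw":255},{"dx":0.03,"dy":0,"dz":0,"wx":0,"wy":0,"wz":0,"jaw":255},{"dx":0.03,"dy":0,"dz":0,"wx":0,"wy":0,"wz":0,"jaw":255}]' >/dev/null; python3 st.py
python3 - <<'E'
from h import *
s=bot.read_state();p,d=bot.grab_frame("wrist");C=cam("wrist",s);cv2.imwrite("pics/w6.png",p)
E
```

```text
t 11.85 along -46.0 lat 1.6 z 64.7 F along -0.6 lat -0.4 z 0.3
t 12.1 along -43.8 lat 1.5 z 64.6 F along -1.2 lat -0.5 z -0.4
```

View pics/w6.png

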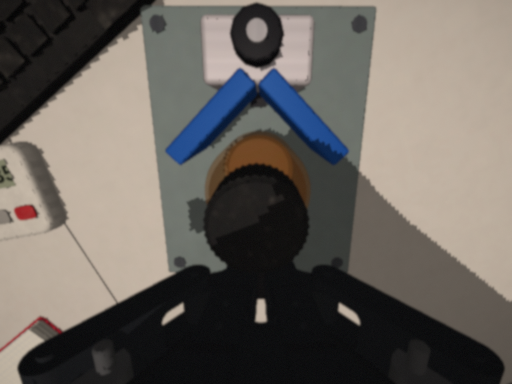

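Cap is at (256,215) and knob at (257,32), still centred, with roughly a centimetre to go.

```bash
python3 -m handwheel '[{"dx":0.015,"dy":0,"dz":0,"wx":0,"wy":0,"wz":0,"jaw":255},{"dx":0.03,"dy":0,"dz":0,"wx":0,"wy":0,"wz":0,"jaw":255},{"dx":0.03,"dy":0,"dz":0,"wx":0,"wy":0,"wz":0,"jaw":255}]' >/dev/null; python3 st.py
python3 -m handwheel '[{"dx":0.015,"dy":0,"dz":0,"wx":0,"wy":0,"wz":0,"jaw":255},{"dx":0.03,"dy":0,"dz":0,"wx":0,"wy":0,"wz":0,"jaw":255},{"dx":0.03,"dy":0,"dz":0,"wx":0,"wy":0,"wz":0,"jaw":255}]' >/dev/null; python3 st.py
python3 - <<'E'
from h import *
s=bot.read_state();p,d=bot.grab_frame("wrist");C=cam("wrist",s);e=np.array([.928,-.373,0]);n=np.array([.373,.928,0])
g=p.max(2);m=(g<50);m[int(262):]=0;m[:,:195]=0;m[:,320:]=0;m[:110]=0
c,l,st=blob(m);print(st)
cap=ray(C,(256,215),108)
m=(p.max(2)<70);m[110:]=0;m[:,:225]=0;m[:,290:]=0
c,l,st=blob(m);k=ray(C,c,69);print(c,st,cap,k,"gap",e@(k-cap)-55,"lat",n@(k-cap))
E
```

```text
t 12.4 along -41.3 lat 1.5 z 64.7 F along 0.1 lat -0.3 z -0.2
t 12.65 along -38.9 lat 1.5 z 64.7 F along -0.7 lat -0.0 z 0.0
[ 203  164  107   98 8395]
[256.9018621   47.98188223] [ 231   17   52   62 1987] [576.89195804 131.3565822  108.        ] [629.53254963 110.03287747  69.        ] gap 1.8042108616454655 lat -0.1534573220665156
```

```bash
python3 -m handwheel '[{"dx":0.005,"dy":0,"dz":0,"wx":0,"wy":0,"wz":0,"jaw":255},{"dx":0.01,"dy":0,"dz":0,"wx":0,"wy":0,"wz":0,"jaw":255},{"dx":0.01,"dy":0,"dz":0,"wx":0,"wy":0,"wz":0,"jaw":255}]' >/dev/null; python3 st.py
python3 -m handwheel '[{"dx":0.005,"dy":0,"dz":0,"wx":0,"wy":0,"wz":0,"jaw":255},{"dx":0.01,"dy":0,"dz":0,"wx":0,"wy":0,"wz":0,"jaw":255},{"dx":0.01,"dy":0,"dz":0,"wx":0,"wy":0,"wz":0,"jaw":255}]' >/dev/null; python3 st.py
```

```text
t 12.95 along -38.4 lat 1.6 z 64.7 F along -1.0 lat 0.6 z 0.4
t 13.2 along -37.6 lat 1.6 z 64.7 F along -1.6 lat 0.4 z 0.8
```

```bash
python3 -m handwheel '[{"dx":0.005,"dy":0,"dz":0,"wx":0,"wy":0,"wz":0,"jaw":255},{"dx":0.01,"dy":0,"dz":0,"wx":0,"wy":0,"wz":0,"jaw":255},{"dx":0.01,"dy":0,"dz":0,"wx":0,"wy":0,"wz":0,"jaw":255}]' >/dev/null; python3 st.py
```

```text
t 13.45 along -36.7 lat 1.5 z 64.7 F along -1.4 lat 0.7 z -0.1
```

```bash
python3 -m handwheel '[{"dx":0.005,"dy":0,"dz":0,"wx":0,"wy":0,"wz":0,"jaw":255},{"dx":0.01,"dy":0,"dz":0,"wx":0,"wy":0,"wz":0,"jaw":255},{"dx":0.01,"dy":0,"dz":0,"wx":0,"wy":0,"wz":0,"jaw":255}]' >/dev/null; python3 st.py
```

```text
t 13.7 along -35.9 lat 1.5 z 64.7 F along -1.4 lat 0.2 z 0.4
```

```bash
python3 -m handwheel '[{"dx":0.005,"dy":0,"dz":0,"wx":0,"wy":0,"wz":0,"jaw":255},{"dx":0.01,"dy":0,"dz":0,"wx":0,"wy":0,"wz":0,"jaw":255},{"dx":0.01,"dy":0,"dz":0,"wx":0,"wy":0,"wz":0,"jaw":255}]' >/dev/null; python3 st.py
```

```text
t 13.95 along -35.2 lat 1.5 z 64.7 F along -1.2 lat -0.0 z 0.1
```

```bash
python3 -m handwheel '[{"dx":0.005,"dy":0,"dz":0,"wx":0,"wy":0,"wz":0,"jaw":255},{"dx":0.01,"dy":0,"dz":0,"wx":0,"wy":0,"wz":0,"jaw":255},{"dx":0.01,"dy":0,"dz":0,"wx":0,"wy":0,"wz":0,"jaw":255}]' >/dev/null; python3 st.py
```

```text
t 14.2 along -34.3 lat 1.5 z 64.7 F along -0.6 lat -0.4 z 0.6
```

```bash
python3 -m handwheel '[{"dx":0.005,"dy":0,"dz":0,"wx":0,"wy":0,"wz":0,"jaw":255},{"dx":0.01,"dy":0,"dz":0,"wx":0,"wy":0,"wz":0,"jaw":255},{"dx":0.01,"dy":0,"dz":0,"wx":0,"wy":0,"wz":0,"jaw":255}]' >/dev/null; python3 st.py
```

```text
t 14.45 along -33.5 lat 1.5 z 64.7 F along -0.4 lat -0.2 z 1.0
```

```bash
python3 -m handwheel '[{"dx":0.005,"dy":0,"dz":0,"wx":0,"wy":0,"wz":0,"jaw":255},{"dx":0.01,"dy":0,"dz":0,"wx":0,"wy":0,"wz":0,"jaw":255},{"dx":0.01,"dy":0,"dz":0,"wx":0,"wy":0,"wz":0,"jaw":255}]' >/dev/null; python3 st.py
```

```text
t 14.7 along -32.7 lat 1.6 z 64.7 F along -2.0 lat 0.1 z 0.1
```

```bash
python3 -m handwheel '[{"dx":0.005,"dy":0,"dz":0,"wx":0,"wy":0,"wz":0,"jaw":255},{"dx":0.01,"dy":0,"dz":0,"wx":0,"wy":0,"wz":0,"jaw":255},{"dx":0.01,"dy":0,"dz":0,"wx":0,"wy":0,"wz":0,"jaw":255}]' >/dev/null; python3 st.py
```

```text
t 14.95 along -32.2 lat 1.6 z 64.7 F along -1.9 lat -0.5 z 0.7
```

```bash
python3 -m handwheel '[{"dx":0.003,"dy":0,"dz":0,"wx":0,"wy":0,"wz":0,"jaw":255},{"dx":0.006,"dy":0,"dz":0,"wx":0,"wy":0,"wz":0,"jaw":255},{"dx":0.006,"dy":0,"dz":0,"wx":0,"wy":0,"wz":0,"jaw":255}]' >/dev/null; python3 st.py
```

```text
t 15.2 along -32.1 lat 1.8 z 64.6 F along -3.7 lat 0.0 z 1.1
```

Contact is starting. I'll take finer steps.

```bash
python3 -m handwheel '[{"dx":0.003,"dy":0,"dz":0,"wx":0,"wy":0,"wz":0,"jaw":255},{"dx":0.005,"dy":0,"dz":0,"wx":0,"wy":0,"wz":0,"jaw":255},{"dx":0.005,"dy":0,"dz":0,"wx":0,"wy":0,"wz":0,"jaw":255}]' >/dev/null; python3 st.py
```

```text
t 15.45 along -32.1 lat 1.8 z 64.6 F along -5.7 lat -0.2 z 2.2
```

```bash
python3 -m handwheel '[{"dx":0.003,"dy":0,"dz":0,"wx":0,"wy":0,"wz":0,"jaw":255},{"dx":0.005,"dy":0,"dz":0,"wx":0,"wy":0,"wz":0,"jaw":255},{"dx":0.005,"dy":0,"dz":0,"wx":0,"wy":0,"wz":0,"jaw":255}]' >/dev/null; python3 st.py
```

```text
t 15.7 along -32.1 lat 1.8 z 64.6 F along -6.1 lat -0.2 z 4.3
```

Lateral force is near zero, so both faces share the load. I'll push to about 9 N with a small sideways rock.

```bash
python3 -m handwheel '[{"dx":0.003,"dy":0,"dz":0,"wx":0,"wy":0,"wz":0,"jaw":255},{"dx":0.006,"dy":0,"dz":0,"wx":0,"wy":0,"wz":0,"jaw":255},{"dx":0.006,"dy":0,"dz":0,"wx":0,"wy":0,"wz":0,"jaw":255}]' >/dev/null; python3 st.py
```

```text
t 15.95 along -32.0 lat 1.8 z 64.6 F along -7.2 lat 0.3 z 4.6
```

```bash
python3 -m handwheel '[{"dx":0,"dy":0.005,"dz":0,"wx":0,"wy":0,"wz":0,"jaw":255},{"dx":0,"dy":0.008,"dz":0,"wx":0,"wy":0,"wz":0,"jaw":255},{"dx":0,"dy":0.008,"dz":0,"wx":0,"wy":0,"wz":0,"jaw":255}]' >/dev/null; python3 st.py
python3 -m handwheel '[{"dx":0,"dy":-0.008,"dz":0,"wx":0,"wy":0,"wz":0,"jaw":255},{"dx":0,"dy":-0.016,"dz":0,"wx":0,"wy":0,"wz":0,"jaw":255},{"dx":0,"dy":-0.016,"dz":0,"wx":0,"wy":0,"wz":0,"jaw":255}]' >/dev/null; python3 st.py
python3 -m handwheel '[{"dx":0,"dy":0.005,"dz":0,"wx":0,"wy":0,"wz":0,"jaw":255},{"dx":0,"dy":0.008,"dz":0,"wx":0,"wy":0,"wz":0,"jaw":255},{"dx":0,"dy":0.008,"dz":0,"wx":0,"wy":0,"wz":0,"jaw":255}]' >/dev/null; python3 st.py
```

```text
t 16.2 along -32.0 lat 1.7 z 64.6 F along -6.9 lat 2.0 z 3.3
t 16.45 along -32.0 lat 2.0 z 64.4 F along -7.3 lat -0.2 z 3.7
t 16.7 along -32.0 lat 2.0 z 64.4 F along -6.7 lat 1.4 z 2.4
```

```bash
python3 -m handwheel '[{"dx":0.004,"dy":-0.005,"dz":0,"wx":0,"wy":0,"wz":0,"jaw":255},{"dx":0.007,"dy":-0.005,"dz":0,"wx":0,"wy":0,"wz":0,"jaw":255},{"dx":0.007,"dy":-0.005,"dz":0,"wx":0,"wy":0,"wz":0,"jaw":255},{"dx":0.007,"dy":-0.005,"dz":0,"wx":0,"wy":0,"wz":0,"jaw":255}]' >/dev/null; python3 st.py
```

```text
t 17.03 along -32.0 lat 2.0 z 64.4 F along -7.5 lat -1.2 z 5.3
```

```bash
python3 - <<'E'
from h import *
s=bot.read_state();p,d=bot.grab_frame("wrist");C=cam("wrist",s);cv2.imwrite("pics/w7.png",p)
E
python3 st.py
```

```text
t 17.08 along -32.0 lat 2.0 z 64.4 F along -7.9 lat -0.2 z 5.5
```

View pics/w7.png

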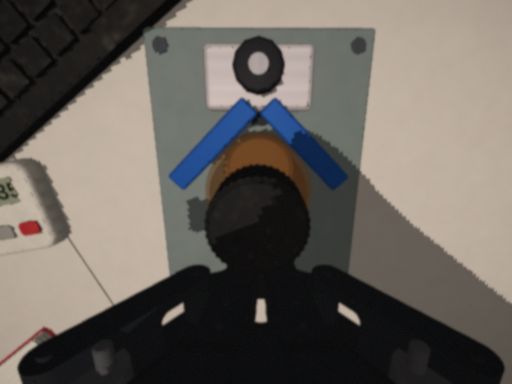

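The body touches both inner faces, with the cap at (258,217) and the knob at (258,65), centred. One last press, then retreat.

```bash
python3 -m handwheel '[{"dx":0.003,"dy":0,"dz":0,"wx":0,"wy":0,"wz":0,"jaw":255},{"dx":0.006,"dy":0,"dz":0,"wx":0,"wy":0,"wz":0,"jaw":255},{"dx":0.006,"dy":0,"dz":0,"wx":0,"wy":0,"wz":0,"jaw":255},{"dx":0.006,"dy":0,"dz":0,"wx":0,"wy":0,"wz":0,"jaw":255},{"dx":0.006,"dy":0,"dz":0,"wx":0,"wy":0,"wz":0,"jaw":255},{"dx":0.006,"dy":0,"dz":0,"wx":0,"wy":0,"wz":0,"jaw":255}]' >/dev/null; python3 st.py
```

```text
t 17.58 along -32.0 lat 2.0 z 64.4 F along -9.3 lat -0.9 z 6.5
```

```bash
python3 -m handwheel '[{"dx":0.003,"dy":0,"dz":0,"wx":0,"wy":0,"wz":0,"jaw":255},{"dx":0.004,"dy":0,"dz":0,"wx":0,"wy":0,"wz":0,"jaw":255},{"dx":0.004,"dy":0,"dz":0,"wx":0,"wy":0,"wz":0,"jaw":255},{"dx":0.004,"dy":0,"dz":0,"wx":0,"wy":0,"wz":0,"jaw":255},{"dx":0.004,"dy":0,"dz":0,"wx":0,"wy":0,"wz":0,"jaw":255},{"dx":0.004,"dy":0,"dz":0,"wx":0,"wy":0,"wz":0,"jaw":255}]' >/dev/null; python3 st.py
```

```text
t 18.08 along -32.0 lat 2.0 z 64.4 F along -10.7 lat -1.2 z 6.4
```

```bash
python3 -m handwheel '[{"dx":-0.008,"dy":0,"dz":0,"wx":0,"wy":0,"wz":0,"jaw":255},{"dx":-0.016,"dy":0,"dz":0,"wx":0,"wy":0,"wz":0,"jaw":255},{"dx":-0.024,"dy":0,"dz":0,"wx":0,"wy":0,"wz":0,"jaw":255},{"dx":-0.032,"dy":0,"dz":0,"wx":0,"wy":0,"wz":0,"jaw":255},{"dx":-0.05,"dy":0,"dz":0,"wx":0,"wy":0,"wz":0,"jaw":255},{"dx":-0.1,"dy":0,"dz":0,"wx":0,"wy":0,"wz":0,"jaw":255},{"dx":-0.2,"dy":0,"dz":0,"wx":0,"wy":0,"wz":0,"jaw":255},{"dx":-0.4,"dy":0,"dz":0,"wx":0,"wy":0,"wz":0,"jaw":255},{"dx":-0.6,"dy":0,"dz":0,"wx":0,"wy":0,"wz":0,"jaw":255},{"dx":-0.7,"dy":0,"dz":0,"wx":0,"wy":0,"wz":0,"jaw":255},{"dx":-0.7,"dy":0,"dz":0,"wx":0,"wy":0,"wz":0,"jaw":255},{"dx":-0.7,"dy":0,"dz":-0.4,"wx":0,"wy":0,"wz":0,"jaw":255},{"dx":-0.7,"dy":0,"dz":-0.8,"wx":0,"wy":0,"wz":0,"jaw":255},{"dx":-0.7,"dy":0,"dz":-1,"wx":0,"wy":0,"wz":0,"jaw":255},{"dx":-0.7,"dy":0,"dz":-1,"wx":0,"wy":0,"wz":0,"jaw":255},{"dx":-0.7,"dy":0,"dz":-1,"wx":0,"wy":0,"wz":0,"jaw":255}]' ; python3 st.py
python3 - <<'E'
from h import *
s=bot.read_state();p,d=bot.grab_frame("wrist");cv2.imwrite("pics/w8.png",cv2.resize(p[0:240,130:390],None,fx=2.3,fy=2.3))
E
```

```text
time: 19.42
position: [499.0, 163.0, 145.8]
orientation: [-3.083, 0.602, -0.005]
wrist_force: [-0.9, 0.4, -0.3]
grip_width: 0.2
grip_force: 0.0
t 19.42 along -83.4 lat 2.3 z 145.8 F along -1.0 lat 0.0 z -0.3
```

View pics/w8.png

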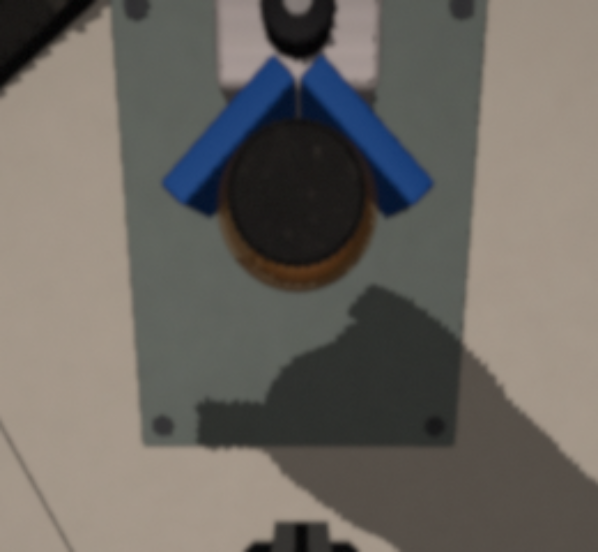

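The bottle stands upright, centred at crop pixel (297,195) between both faces (apex at column 299), and the robot is clear of it. Handing in.

```bash
python3 -c "
from bench import bot
print(bot.sign_off())"
```

```text
the job is handed in; nothing more can be done
None
```

The amber bottle is standing upright, centred in the V. The last picture shows it against both faces after I pressed it in with about 10 N and backed the robot clear. I handed the job in at about 19.5 s; sign-off returned no verdict.

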